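# Load the tape dispenser and click its carriage home

### The arm

A 6-joint arm with a two-finger parallel gripper is mounted at the origin on a cart in front of the work surface, level with it; the furniture and walls round the work are solid. World frame = base frame: x ahead of the robot, y to its left, z up, the work surface at z = 0. Lengths are in mm, angles in degrees, forces in N, time in s.
With the tool pointing down it reaches from about 250 to 800 mm from the base axis. Payload 8.5 kg.
Tool frame: the origin (TCP) lies between the finger pads; the fingertips stand manip.tip_extent ahead of it and the grasp point (between the pads) lies 5 mm behind it (manip.tip_extent is the distance from the TCP to the fingertips, in mm); z points along the fingers, y is the line along which they close (so a half turn about z gives the same grasp; the last joint's range is limited). The gripper opens to 85 mm and grips with 20 to 120 N. Pads are 22 mm wide; open, the fingers measure 114 mm over their backs; the gripper's body (76 mm by 85 mm) begins 54 mm behind the grasp point. The pads swing forward as they close: fully open they stand 13 mm farther back than shut.
Start: joints at [69.844, 13.648, -0.773, 75.585, 0, 90], TCP at [180.892, 492.806, 245.276] pointing down, gripper open.
Joint ranges: [-152.45, 152.45], [-59.26, 108.67], [-65.41, 83.53], [-104.44, 129.93], [-82.83, 76.93], [-180, 180]. Speed limits (degrees/s): [127.2, 127.2, 159.86, 180, 180, 180].

### API

Orientations are given as [roll, pitch, yaw] about the fixed x, y, z axes, in that order (R = Rz(yaw) Ry(pitch) Rx(roll)).
In Python, from plant import manip, cams, spotter gives the robot as it stands.
- The arm moves only by the shell command python3 -m jog 'ROWS' [FORCE]. ROWS is JSON, a list that holds one entry, the list of rows, each a list of 5 numbers: the finger opening in mm, from 0 to 85.4, then the shift along the tool's x, y, z in mm, then the turn about the tool's z in rad. In form: [[[fingers, x, y, z, yaw], ...]]. A call has 1 to 20 rows; each row shifts and turns the commanded pose from where the row before left it, along the tool's axes as they then stand; what a row does not reach is not made up. A row lasts 1/12 s, in which the tool goes at most 41.7 mm and 7.16 degrees, less where a joint would pass 70% of its speed; a pose out of reach is approached as far as the arm can. A call is refused whole if a number of a shift passes 41.7 or a number of a turn 0.125, either way. A call with a gripper value outside its range is refused whole. The fingers move at their own pace and stop on an object; FORCE is the grip in N (left out, the last holds). Time passes only in rows, so rows that do not move let the fingers close. It gives the time, the measured TCP pose, the force, the opening and the grip force at its end, in the units of the state.
- manip.get_obs(): the state, without advancing time (a new reading comes with each control period).
- cams.read_camera(name): name is "scene" or "top"; returns a dict with "image" (400x640x3 uint8, red, green, blue), "mtx" (3x3 intrinsics, pixels), "R" (3x3) and "t" (3): a world point X has camera coordinates R X + t. Camera axes: x right, y down, z forward; pixel columns grow to the right and rows downward; lengths in mm; the calibration is good to about 2 mm. A picture is of the moment at which its call begins. There is no depth.
- manip.sign_off(): hands the job in; it is judged then, once.
Trained networks look in a picture, given as the dict that the camera call returned (one of the last four; its "shot" number tells which), for a name from the list of things; names that differ only in an ending like _2 or _b are one class to them, and where a whole thing is asked for, a point or a joint stands for the part that bears it (a point fixed in the world has none). Each returns a list of dicts, best first, with "conf" (0 to 1); they miss things now and then, are a little off and sometimes report something else, mostly with a low value. They report only what shows in the picture. A call takes as long as a camera call. They do not tell look-alikes from the thing itself.
- spotter.recognise(query, picture): "extent" ([left, top, width, height] in pixels, round what is visible of it).
- spotter.regions_of(query, picture): "region" (400x640 bool, what is visible of it) and "extent" ([left, top, width, height] in pixels, round what is visible of it).
The state is a dict: "time": time; "joint_positions": joint angles; "qvel": joint speeds; "joint_efforts": joint torques, N m; "eef_pos": TCP position; "ee_rot": TCP orientation; "force": force on the tool from outside, world axes, zero at the start; "wrist_torque": the same for the moment, N m; "finger_gap": finger opening in mm; "grip_force": force on a finger pad.
Only numpy, scipy, OpenCV 4.12 (cv2) and the standard library are available. Lean on these libraries where they do the work, as an engineer would, in place of code of your own. Each camera call takes 0.05 s, during which the arm holds its last target. There are 200 camera calls.

### The job

Load the tape dispenser: set the masking-tape roll that lies to its left flat over the upright spindle of the sliding carriage, so that it lies down on the carriage around the hub, and push the carriage away along its rails until the roller catch at the far end snaps shut and the carriage is fully home. Leave the tin, the sanding block and the tape measure where they are.

Things in the scene. Friction and masses are not known exactly. Their poses are not given: they have to be found in the camera images.
- roll_centre (a point): centre (half-way up, on the axis) of the loose cream masking-tape roll: a ring 105 mm outside diameter, 25 mm tall, with a hole of 76 mm diameter, 0.10 to 0.20 kg, lying flat on the table to the left of the dispenser at the start (another such roll, far off beside the vise, is not part of the job). z axis = the roll's axis. Its wall can be gripped from above, one finger in the hole.
- dispenser: the fixed dispenser: a plywood base plate 290 x 100 x 12 mm with two aluminium rails along its x axis and a steel catch with two sprung black rollers, up to 46 mm high, at its +x end. Origin at the centre of its underside; +x is the direction in which the carriage slides home (away from the robot, turned by up to 40 degrees), z up.
- hub_seat (a point): point on the spindle's axis at the top of the carriage deck, where the underside of the roll comes to rest (38 mm above the table); moves with the carriage; same axes as the dispenser. The round spindle, 18 mm diameter, stands 44 mm above this point; at its foot is a low centring hub, 62 mm diameter and 6 mm high with a bevelled edge, that goes into the roll's hole. The deck is of pale wood, 90 mm wide (y), and reaches from 68 mm before to 51 mm beyond this point along x.
- push_face (a point): centre of the outer face of the upright front plate of the carriage, 68 mm on the -x side of the spindle axis and 62 mm above the table; moves with the carriage; same axes as the dispenser. The plate is pale wood, 80 mm wide (y), 8 mm thick, its top 86 mm above the table; a hand can push it in the dispenser's +x direction. The space before it is free above 24 mm.
- carriage (a joint): slide of the carriage in m along the dispenser's +x: 0 = drawn fully out (towards the robot), 0.090 = fully home against the stop. It starts between 0 and 0.03. It moves with about 2 N of friction; from about 0.075 the striker on its far end meets the two sprung rollers and needs up to about 10 to 12 N, and past 0.085 they snap shut behind the striker and pull it on to 0.090, where it stays.
- stain_tin: bystander: orange tin, 75 mm diameter, 56 mm tall, on the table between the dispenser and the long walnut board; origin at the centre of its underside
- sanding_block: bystander: wooden sanding block 67 x 110 x 33 mm on the table between the robot and the dispenser; origin at the centre of its underside
- tape_measure: bystander: yellow tape measure 37 x 85 x 66 mm on the table to the right of the dispenser; origin at the centre of its underside
There are look-alikes about, which are no part of the job. What is meant by the part that bears roll_centre is not yellow, and is the larger of those in its own colour.

How it is judged (in metres and radians):
At the end, for the whole second after the job is handed in: The carriage is latched home (slide beyond 86 mm of 90 mm), and the tape roll lies flat (within 0.1 rad) on the carriage around the hub: its axis within 12 mm of the spindle axis, its centre less than 17 mm above the deck (value of joint carriage above 0.086 m and horizontal distance between roll_centre and hub_seat below 0.012 m and z of roll_centre in the frame of hub_seat below 0.017 m and angle between roll_centre's own z axis and vertical below 0.1 rad); the robot touches nothing.
It fails at once if the tin was moved by more than 3 cm (distance of stain_tin from where it was at the start of the episode above 0.03 m).
It fails at once if the sanding block was moved by more than 3 cm (distance of sanding_block from where it was at the start of the episode above 0.03 m).
It fails at once if the tape measure was moved by more than 3 cm (distance of tape_measure from where it was at the start of the episode above 0.03 m).
It also fails if it takes over 54 s, if anything falls off the work surface, if the arm or the gripper's body presses on something with over 40 N, if the wrist force passes 120 N, or if a joint passes its speed limit or range.

## Working session

There is one attempt and no reset: what is moved stays moved. The work goes in short steps, Python scripts to look and compute and a shell command to move; the robot and the scene stay as the last step left them, time stands still between calls to the robot, and variables do not carry over. Pictures are saved under pics/ and viewed, at most 10 in all, crops included, and the job is handed in when it is done.

```bash
mkdir -p pics; ls
cat > h.py <<'E'
import numpy as np, cv2
from plant import manip, cams, spotter
def ray(p,uv,z):
    K,R,t=[np.array(p[k],float) for k in("mtx","R","t")]
    d=R.T@np.linalg.inv(K)@np.array([uv[0],uv[1],1.]); c=-R.T@t.ravel()
    return c+d*(z-c[2])/d[2]
def proj(p,X):
    K,R,t=[np.array(p[k],float) for k in("mtx","R","t")]
    q=K@(R@np.array(X,float)+t.ravel()); return q[:2]/q[2]
E
python3 - <<'E'
from h import *
o=manip.get_obs(); print(o["eef_pos"],o["ee_rot"],o["finger_gap"],manip.tip_extent,o["force"])
for n in("top","scene"):
    p=cams.read_camera(n); cv2.imwrite(f"pics/{n}0.png",p["image"][:,:,::-1])
    print(n,-np.array(p["R"]).T@np.array(p["t"]).ravel())
    for q in("roll_centre","dispenser","hub_seat","stain_tin","sanding_block","tape_measure"):
        for d in spotter.recognise(q,p)[:4]:
            e=d["extent"]; print(q,round(d["conf"],2),e,ray(p,(e[0]+e[2]/2,e[1]+e[3]/2),25).round())
E
```

```text
pics
[180.77217303 492.49140331 244.66211389] [-1.79917350e+02 -5.25366216e-04  1.59842640e+02] 85.45268308229822 14.0 [ 0.43935325 -0.32475653  0.30794447]
top [371.90547848 164.02033508 937.22041999]
roll_centre 0.98 [173.7, 220.2, 31.7, 31.2] [458. 476.  25.]
roll_centre 0.73 [221.5, 205.7, 43.7, 39.0] [484. 351.  25.]
roll_centre 0.61 [181.2, 260.3, 47.9, 44.5] [351. 433.  25.]
dispenser 0.71 [316.0, 123.2, 85.8, 120.0] [589.  79.  25.]
hub_seat 0.57 [321.3, 161.3, 52.0, 69.8] [557. 106.  25.]
stain_tin 0.67 [322.8, 166.5, 50.2, 64.3] [551. 105.  25.]
stain_tin 0.61 [258.1, 271.5, 46.2, 30.9] [342. 258.  25.]
sanding_block 0.55 [255.2, 273.1, 48.6, 31.9] [338. 262.  25.]
tape_measure 0.81 [440.1, 167.4, 35.4, 21.2] [ 605. -161.   25.]
scene [  32.79014264 -665.81389241 1151.22523363]
roll_centre 0.98 [219.5, 149.4, 31.9, 28.8] [359. 430.  25.]
roll_centre 0.81 [246.7, 133.8, 27.7, 21.2] [464. 471.  25.]
roll_centre 0.76 [269.3, 155.8, 33.5, 23.2] [487. 338.  25.]
dispenser 0.83 [308.4, 185.9, 103.6, 44.4] [597.  88.  25.]
dispenser 0.74 [236.4, 188.8, 36.7, 35.2] [338. 244.  25.]
hub_seat 0.91 [318.7, 187.3, 59.4, 37.7] [571. 111.  25.]
stain_tin 0.91 [336.7, 143.0, 27.0, 29.2] [681. 276.  25.]
sanding_block 0.94 [235.6, 183.8, 38.3, 37.9] [344. 257.  25.]
tape_measure 0.68 [324.6, 187.0, 54.2, 36.6] [581. 109.  25.]
tape_measure 0.61 [405.3, 256.0, 20.8, 34.9] [ 602. -168.   25.]
tape_measure 0.37 [237.3, 185.2, 37.5, 39.7] [343. 247.  25.]
```

Run:
```python
import cv2
a=cv2.imread("pics/top0.png")[90:330,150:490]; cv2.imwrite("pics/a.png",cv2.resize(a,(799,564),interpolation=2))
a=cv2.imread("pics/scene0.png")[100:300,200:460]; cv2.imwrite("pics/b.png",cv2.resize(a,(780,600),interpolation=2))
```

```text
(no output)
```

View pics/a.png

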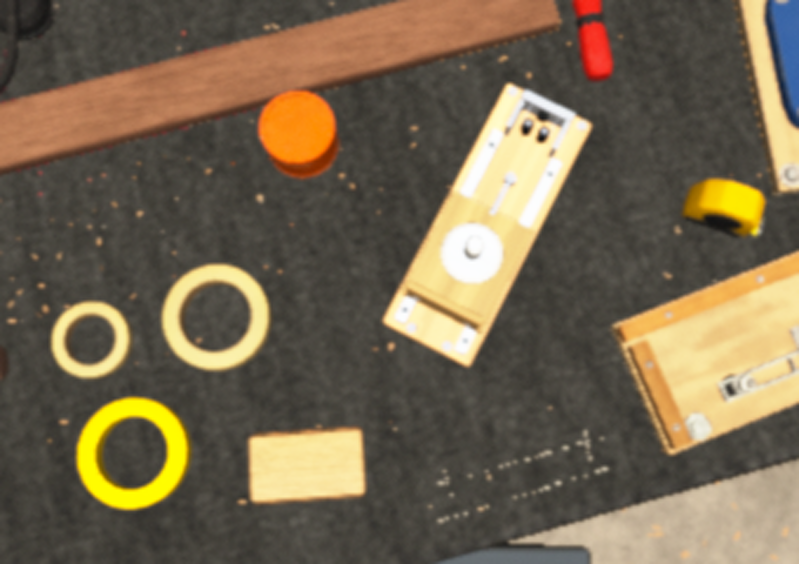

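View pics/b.png

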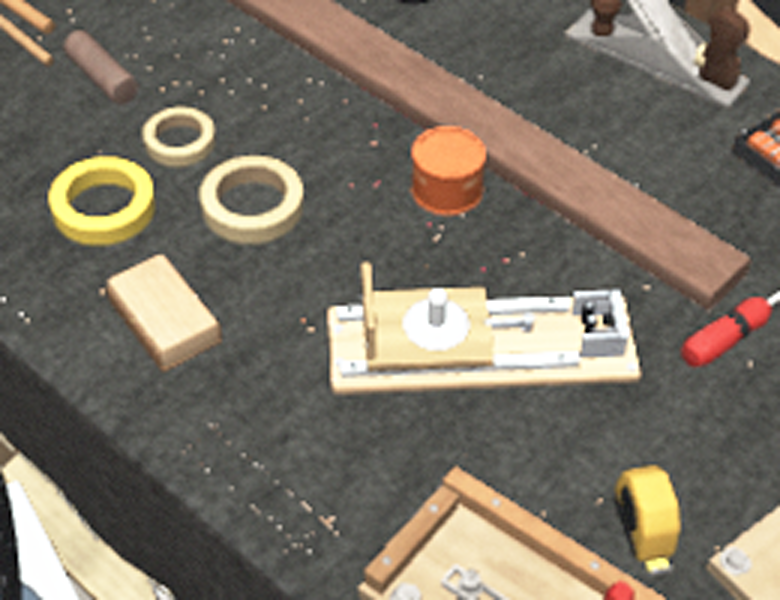

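The job roll is the larger cream one, at top crop (215,316), which is about pixel (241,224). The small cream and yellow rolls are look-alikes. The carriage hub is at crop (471,250), about pixel (350,197), and the base-plate corners are clearly visible.

```bash
cat > m.py <<'E'
from h import *
from scipy.optimize import least_squares
def fitroll(p,c0,z=12.5,half=70):
    # cream mask in window; render-free: rectify plane at top height z+12.5 and take outer contour circle
    pass
def rect(p,cx,cy,z,half,s=2):
    src=np.float32([[0,0],[2*half*s,0],[2*half*s,2*half*s],[0,2*half*s]])
    W=[(cx-half,cy-half),(cx+half,cy-half),(cx+half,cy+half),(cx-half,cy+half)]
    dst=np.float32([proj(p,(x,y,z)) for x,y in W])
    return cv2.warpPerspective(p["image"],cv2.getPerspectiveTransform(src,dst),(2*half*s,)*2,flags=cv2.INTER_CUBIC|cv2.WARP_INVERSE_MAP)
E
python3 - <<'E'
from m import *
for n in("top","scene"):
    p=cams.read_camera(n)
    im=rect(p,484,345,25,70); h=cv2.cvtColor(im,cv2.COLOR_RGB2HSV)
    m=((h[:,:,2]>150)&(h[:,:,1]>40)).astype(np.uint8)
    cs,hi=cv2.findContours(m,cv2.RETR_CCOMP,cv2.CHAIN_APPROX_NONE)
    for c in cs:
        if cv2.contourArea(c)>3000:
            e=cv2.fitEllipse(c); print(n,"roll",484-70+e[0][0]/2,345-70+e[0][1]/2,np.array(e[1])/2)
    for z,lo in((44,'hub'),):
        im=rect(p,557,106,z,70); h=cv2.cvtColor(im,cv2.COLOR_RGB2HSV)
        m=((h[:,:,2]>190)&(h[:,:,1]<35)).astype(np.uint8)
        cs,_=cv2.findContours(m,cv2.RETR_EXTERNAL,cv2.CHAIN_APPROX_NONE)
        for c in cs:
            if cv2.contourArea(c)>3000:
                e=cv2.fitEllipse(cv2.convexHull(c)); print(n,"hub",557-70+e[0][0]/2,106-70+e[0][1]/2,np.array(e[1])/2)
    if n=="top":
        S=799/340
        Z=12
        C=[ray(p,(150+u/S,90+v/S),Z) for u,v in((385,322),(470,366),(591,124),(510,84))]
        print(np.round(C)); 
        for a,b in((0,3),(1,2),(1,0),(2,3)): d=C[b]-C[a]; print(np.hypot(*d[:2]),np.degrees(np.arctan2(d[1],d[0])))
        print("disp centre",np.mean(C,0))
E
```

```text
top roll 486.221435546875 356.24937438964844 [106.82082367 107.90193939]
top roll 486.36236572265625 356.57567596435547 [70.2406311  70.97606659]
top hub 550.4599876403809 100.36885070800781 [60.27872467 60.70293427]
[[483. 186.  12.]
 [439.  99.  12.]
 [697. -29.  12.]
 [740.  56.  12.]]
287.62995099998534 -26.737751473827355
287.4531819063451 -26.53791876207222
96.95883021189846 63.17656360958797
95.95670758468133 63.069075615383035
disp centre [589.75647895  77.92642724  12.        ]
scene roll 484.4485321044922 353.0728759765625 [104.78072357 124.3599472 ]
scene roll 487.74027252197266 358.47637939453125 [68.42234802 70.77594757]
scene hub 554.2868423461914 102.20147705078125 [62.33102798 76.76127625]
scene hub 613.2406234741211 76.13095092773438 [38.87540054 50.13527298]
```

```bash
python3 -m jog '[[[40,0,0,0,0.114],[40,-24,4.5,11,0],[40,-24,4.5,11,0],[40,-24,4.5,11,0],[40,-24,4.5,11,0],[40,-24,4.5,11,0],[40,-24,4.5,11,0],[40,-24,4.5,11,0],[40,-24,4.5,11,0],[40,-24,4.5,11,0],[40,-24,4.5,11,0],[40,-24,4.5,11,0],[40,-24,4.5,11,0],[40,-24,4.5,11,0],[40,-22,4.8,11,0],[40,0,0,0,0],[40,0,0,0,0],[40,0,0,0,0]]]' 30
python3 - <<'E'
from m import *
p=cams.read_camera("top"); im=p["image"]; cv2.imwrite("pics/c.png",cv2.resize(im[150:280,180:320,::-1],(646,600),interpolation=2))
E
```

```text
time: 2.3
eef_pos: [507.3, 399.3, 91.3]
ee_rot: [-180.0, -0.0, 153.3]
force: [-0.8, 0.4, 0.2]
finger_gap: 40.4
grip_force: 0.0
```

View pics/c.png

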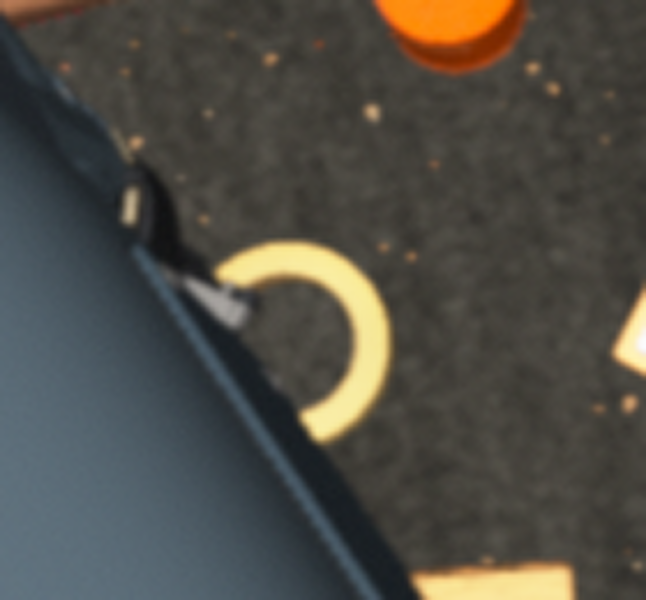

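The inner finger at crop (225,300) sits over the hole and the wall is on the left, so the grasp is aligned. I'll go down and close.

```bash
python3 -m jog '[[[40,0,0,17,0],[40,0,0,17,0],[40,0,0,17,0],[40,0,0,10,0],[40,0,0,8,0],[40,0,0,0,0],[40,0,0,0,0],[14,0,0,0,0],[8,0,0,0,0],[8,0,0,0,0],[8,0,0,0,0],[8,0,0,0,0],[8,0,0,0,0],[8,0,0,0,0],[8,0,0,0,0],[8,0,0,0,0]]]' 40
```

```text
time: 3.68
eef_pos: [508.2, 399.7, 23.4]
ee_rot: [179.9, 0.0, 153.3]
force: [-1.0, -0.4, 6.6]
finger_gap: 15.7
grip_force: 38.1
```

```bash
python3 -m jog '[[[8,0,0,-10,0],[8,0,0,-20,0],[8,0,0,-20,0],[8,0,0,-20,0],[8,0,0,-20,0],[8,0,0,-20,0],[8,-14,-17,0,0],[8,-14,-17,0,0],[8,-14,-17,0,0],[8,-14,-17,0,0],[8,-14,-17,0,0],[8,-14,-17,0,0],[8,-14,-17,0,0],[8,0,0,0,0],[8,0,0,0,0],[8,0,0,0,0]]]'
python3 - <<'E'
from m import *
o=manip.get_obs(); T=np.array(o["eef_pos"]); print(T,o["force"],o["grip_force"])
for n in("top","scene"):
    p=cams.read_camera(n); im=p["image"].copy()
    c=T+[-20.3,-40.4,0]
    for dz,col in((-23.4,(0,0,255)),(1.6,(255,0,0))):
        for r in(38,52.5):
            a=np.linspace(0,2*np.pi,60); q=np.array([proj(p,(c[0]+r*np.cos(t),c[1]+r*np.sin(t),T[2]+dz)) for t in a])
            u=proj(p,c); x0,y0=int(u[0])-55,int(u[1])-45
            if dz<0 and r==38: big=cv2.resize(im[y0:y0+90,x0:x0+110],(660,540),interpolation=2)
            cv2.polylines(big,[np.int32((q-[x0,y0]+.5)*6)],True,col,1)
    cv2.imwrite(f"pics/d_{n}.png",big[:,:,::-1])
a=[cv2.imread(f"pics/d_{n}.png") for n in("top","scene")]
cv2.imwrite("pics/d.png",cv2.resize(np.hstack(a),(800,327)))
E
```

```text
time: 5.02
eef_pos: [542.0, 249.2, 132.8]
ee_rot: [180.0, 0.0, 153.3]
force: [-0.2, 0.9, -2.3]
finger_gap: 15.9
grip_force: 38.3
[541.98112793 249.23097082 132.76313234] [-0.186075    0.86826326 -2.27289517] 38.306291644403245
```

View pics/d.png

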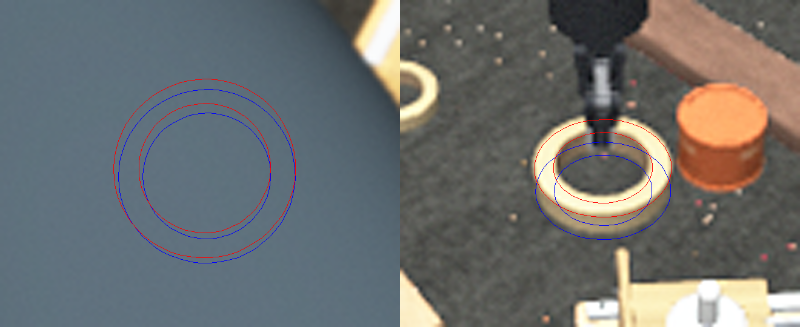

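The scene view shows the roll held level and matching the predicted rings to about 2 mm. I'll continue to above the spindle.

```bash
python3 -m jog '[[[8,-15,-16.8,0,0],[8,-15,-16.8,0,0],[8,-15,-16.8,0,0],[8,-15,-16.8,0,0],[8,-15,-16.4,0,0],[8,0,0,0,0],[8,0,0,0,0],[8,0,0,0,0]]]'
python3 - <<'E'
from m import *
o=manip.get_obs(); T=np.array(o["eef_pos"]); print(T,o["force"])
p=cams.read_camera("scene"); im=p["image"]
c=T+[-20.3,-40.4,0]; u=proj(p,c); x0,y0=int(u[0])-50,int(u[1])-30
big=cv2.resize(im[y0:y0+75,x0:x0+100],(800,600),interpolation=2)
a=np.linspace(0,2*np.pi,60)
for (X,Y,z,r,col) in((c[0],c[1],T[2]+1.6,38,(255,0,0)),(c[0],c[1],T[2]+1.6,52.5,(255,0,0)),(551,100.5,82,9,(0,255,0)),(551,100.5,44,31,(0,255,0))):
    q=np.array([proj(p,(X+r*np.cos(t),Y+r*np.sin(t),z)) for t in a]); cv2.polylines(big,[np.int32((q-[x0,y0]+.5)*8)],True,col,1)
cv2.imwrite("pics/e.png",big[:,:,::-1])
E
```

```text
time: 5.78
eef_pos: [571.2, 141.4, 132.3]
ee_rot: [180.0, -0.0, 153.3]
force: [-0.5, -0.3, -1.8]
finger_gap: 15.9
grip_force: 38.4
[571.19925379 141.43287297 132.280133  ] [-0.47191267 -0.25000088 -1.78630805]
```

View pics/e.png

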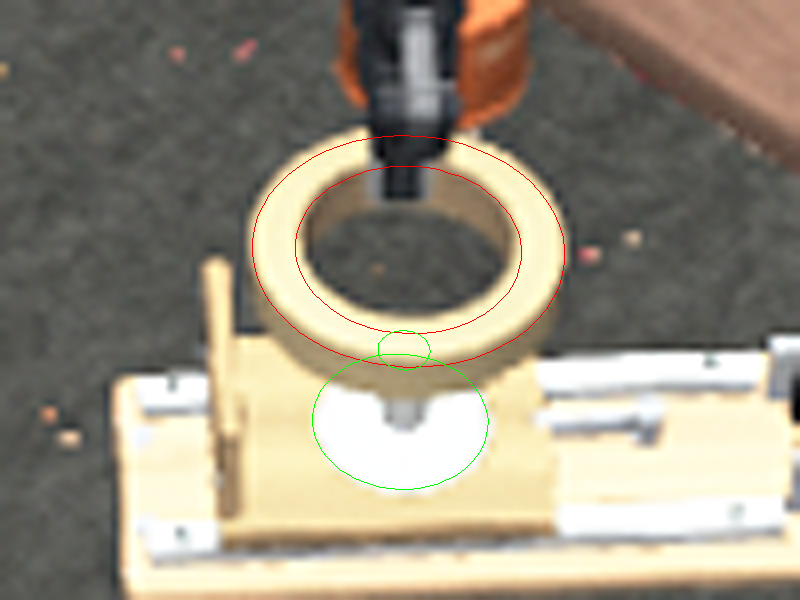

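The roll hangs over the spindle. The overlay shows it about 2 mm too far in +y, with x aligned. I'll correct that and lower it.

```bash
python3 -m jog '[[[8,0,-2.5,0,0],[8,0,0,12,0],[8,0,0,12,0],[8,0,0,12,0],[8,0,0,10,0],[8,0,0,8,0],[8,0,0,5,0],[8,0,0,4,0],[8,0,0,0,0],[8,0,0,0,0],[8,0,0,0,0]]]'
```

```text
time: 6.75
eef_pos: [570.5, 138.4, 69.8]
ee_rot: [180.0, 0.0, 153.3]
force: [-0.1, 0.5, -2.1]
finger_gap: 15.7
grip_force: 38.4
```

```bash
python3 -m jog '[[[8,0,0,2,0],[8,0,0,2,0],[8,0,0,2,0],[8,0,0,1,0],[8,0,0,0,0],[8,0,0,0,0]]]'
python3 - <<'E'
from h import *
p=cams.read_camera("scene"); u=proj(p,(551,100,50)); x0,y0=int(u[0])-50,int(u[1])-40
cv2.imwrite("pics/f.png",cv2.resize(p["image"][y0:y0+75,x0:x0+100,::-1],(800,600),interpolation=2))
E
```

```text
time: 7.25
eef_pos: [570.2, 138.4, 62.3]
ee_rot: [-180.0, 0.0, 153.3]
force: [-0.0, -0.4, -1.5]
finger_gap: 15.6
grip_force: 38.3
```

View pics/f.png

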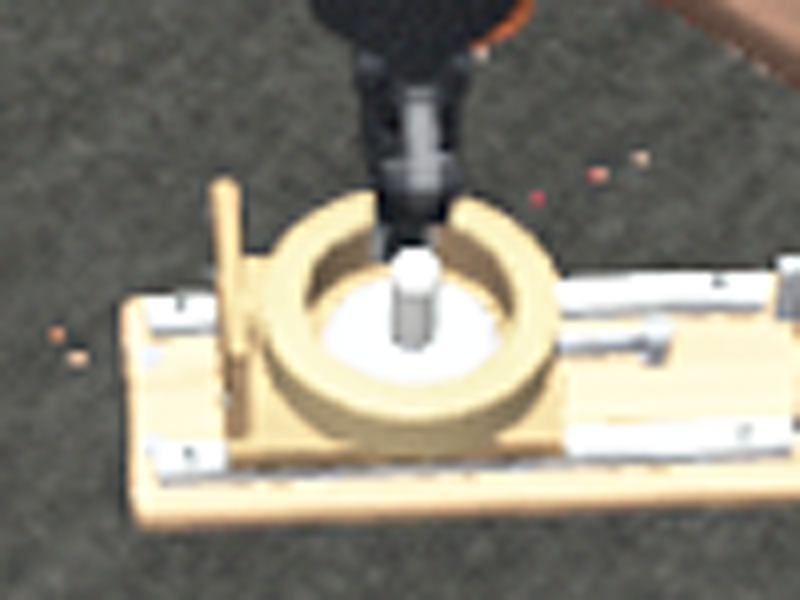

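The roll is around the hub just above the deck. I'll release it, rise, and go round in front of the push plate with the fingers shut.

```bash
python3 -m jog '[[[8,0,0,1,0],[8,0,0,0,0],[26,0,0,0,0],[26,0,0,0,0],[26,0,0,0,0],[26,0,0,0,0],[26,0,0,-8,0],[26,0,0,-16,0],[26,0,0,-25,0],[26,0,0,-25,0],[26,0,0,-25,0],[0,20,-9,0,0],[0,23,-9,0,0],[0,23,-9,0,0],[0,23,-9,0,0],[0,20,-9,0,0],[0,0,0,0,0],[0,0,0,0,0]]]'
python3 - <<'E'
from h import *
p=cams.read_camera("scene"); u=proj(p,(551,100,50)); x0,y0=int(u[0])-50,int(u[1])-40
cv2.imwrite("pics/g.png",cv2.resize(p["image"][y0:y0+75,x0:x0+100,::-1],(640,480),interpolation=2))
E
```

```text
time: 8.8
eef_pos: [452.2, 147.3, 161.3]
ee_rot: [180.0, 0.1, 153.4]
force: [0.7, 1.0, 0.8]
finger_gap: 0.0
grip_force: 0.0
```

View pics/g.png

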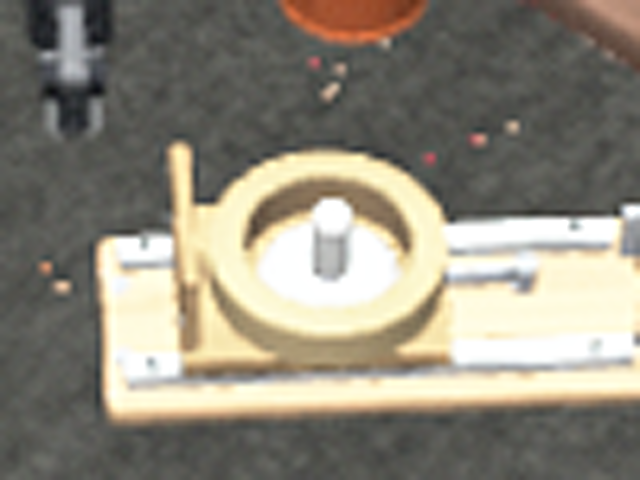

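The roll lies flat around the hub. I'll lower the hand in front of the plate and push.

```bash
python3 -m jog '[[[0,0,0,20,0],[0,0,0,20,0],[0,0,0,20,0],[0,0,0,18,0],[0,0,0,16,0],[0,0,0,0,0],[0,-8,0,0,0],[0,-8,0,0,0],[0,-6,0,0,0],[0,-5,0,0,0],[0,-5,0,0,0],[0,-5,0,0,0],[0,-5,0,0,0],[0,-5,0,0,0],[0,-5,0,0,0],[0,-5,0,0,0],[0,0,0,0,0]]]'
```

```text
time: 10.27
eef_pos: [504.6, 121.1, 66.3]
ee_rot: [180.0, 0.1, 153.3]
force: [-0.6, 0.3, 0.1]
finger_gap: -0.4
grip_force: 0.0
```

```bash
python3 -m jog '[[[0,-4,0,0,0],[0,-4,0,0,0],[0,-4,0,0,0],[0,-4,0,0,0],[0,-4,0,0,0]]]'; python3 -m jog '[[[0,-3,0,0,0],[0,-3,0,0,0],[0,-3,0,0,0]]]'
python3 - <<'E'
from h import *
p=cams.read_camera("scene"); u=proj(p,(590,78,40)); x0,y0=int(u[0])-65,int(u[1])-45
cv2.imwrite("pics/i.png",cv2.resize(p["image"][y0:y0+85,x0:x0+120,::-1],(780,552),interpolation=2))
E
```

```text
time: 10.68
eef_pos: [521.6, 112.3, 66.2]
ee_rot: [-180.0, -0.0, 153.3]
force: [-1.7, 0.5, -0.4]
finger_gap: 0.3
grip_force: 0.9
time: 10.93
eef_pos: [527.3, 109.3, 66.2]
ee_rot: [180.0, -0.3, 153.4]
force: [-16.9, 10.4, 12.1]
finger_gap: 0.2
grip_force: 9.5
```

View pics/i.png

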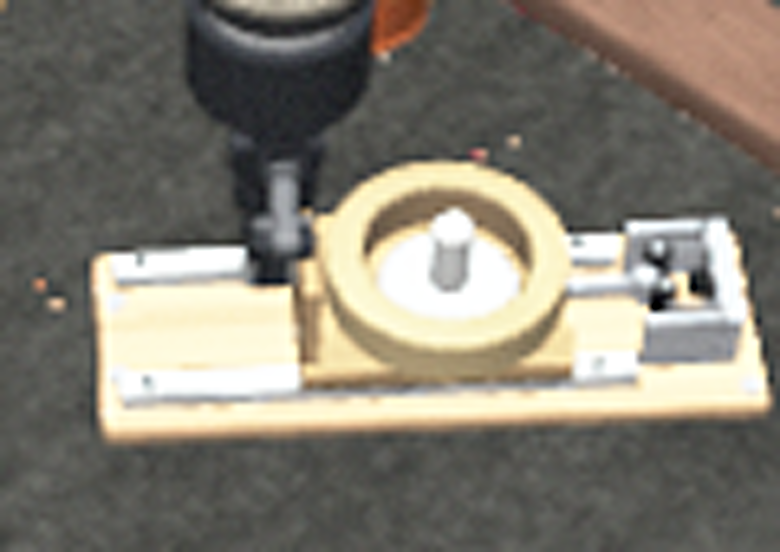

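The striker has reached the rollers and the force is up. I'll keep pushing in small steps.

```bash
python3 -m jog '[[[0,-2.5,0,0,0],[0,-2.5,0,0,0]]]'; python3 -m jog '[[[0,-2.5,0,0,0],[0,-2.5,0,0,0]]]';python3 -m jog '[[[0,-2.5,0,0,0],[0,0,0,0,0]]]'
```

```text
time: 11.15
eef_pos: [530.4, 107.7, 66.1]
ee_rot: [180.0, -0.4, 153.4]
force: [-17.8, 10.4, 10.3]
finger_gap: -0.1
grip_force: 9.6
time: 11.32
eef_pos: [536.6, 104.7, 66.2]
ee_rot: [-180.0, -0.2, 153.4]
force: [-3.1, 3.0, 0.4]
finger_gap: 0.2
grip_force: 2.1
time: 11.48
eef_pos: [538.5, 103.7, 66.2]
ee_rot: [-180.0, -0.3, 153.4]
force: [-10.6, 6.6, 7.7]
finger_gap: -0.1
grip_force: 6.6
```

```bash
python3 -m jog '[[[0,-2,0,0,0],[0,0,0,0,0]]]'; python3 -m jog '[[[0,15,0,0,0],[0,20,0,0,0],[0,20,0,0,0],[0,0,0,-25,0],[0,0,0,-25,0],[0,0,0,-25,0],[0,0,0,0,0],[0,0,0,0,0]]]'
python3 - <<'E'
from m import *
p=cams.read_camera("scene"); u=proj(p,(590,78,40)); x0,y0=int(u[0])-65,int(u[1])-45
cv2.imwrite("pics/j.png",cv2.resize(p["image"][y0:y0+85,x0:x0+120,::-1],(780,552),interpolation=2))
E
```

```text
time: 11.65
eef_pos: [538.5, 103.6, 66.2]
ee_rot: [180.0, -0.5, 153.4]
force: [-18.8, 11.6, 12.7]
finger_gap: 0.1
grip_force: 11.0
time: 12.32
eef_pos: [494.7, 126.9, 142.7]
ee_rot: [179.9, 0.2, 153.3]
force: [0.3, 0.3, 0.2]
finger_gap: -0.3
grip_force: 0.0
```

View pics/j.png

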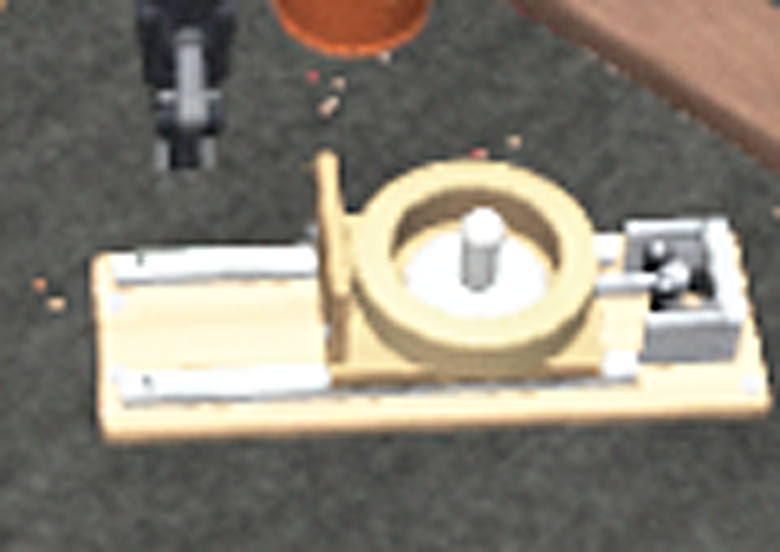

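The striker is past the rollers. The force peaked, dropped at the snap, then hit a hard stop. The roll lies flat and centred and the hand is clear, so I'm handing in.

```bash
python3 -c "
from plant import manip
print(manip.sign_off())"
```

```text
the job is handed in; nothing more can be done
None
```

The job is handed in at about 12 s of the 54 s: the roll lies flat around the hub, the carriage hit its hard stop after the catch snapped, the hand is clear and nothing I did touched the tin, block or tape measure; the sign-off gave no verdict.

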